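# Scrap the rejected sleeves and light the last bore

### The arm

A 6-joint arm with a two-finger parallel gripper is mounted at the origin on the work surface. World frame = base frame: x ahead of the robot, y to its left, z up, the work surface at z = 0. Lengths are in m, angles in rad, forces in N, time in s.
With the tool pointing down it reaches from about 0.35 to 0.775 m from the base axis. Payload 7.3 kg.
Tool frame: the origin (TCP) lies between the finger pads; the fingertips stand 17 mm ahead of it and the grasp point (between the pads) lies 2 mm behind it; z points along the fingers, y is the direction in which the jaws open and shut (so a half turn about z gives the same grasp; the last joint's range is limited). The gripper opens to 92 mm and grips with 3 to 60 N. Pads are 19 mm wide; open, the fingers measure 130 mm over their backs; the gripper's body (75 mm by 190 mm) begins 47 mm behind the grasp point.
Start: joints at [-1.259, 0.342, 1.524, -0, 1.275, -0.146], TCP at [0.232, -0.471, 0.222] pointing down, gripper open.
Joint ranges: [-2.53, 2.53], [-0.77, 2.02], [0.04, 2.7], [-1, 4.14], [0.28, 2.66], [-3.11, 3.11]. Speed limits (rad/s): [2.57, 2.57, 3.14, 3.14, 3.14, 3.14].

### API

Orientations are given as [roll, pitch, yaw] about the fixed x, y, z axes, in that order (R = Rz(yaw) Ry(pitch) Rx(roll)).
In Python, from cell import sensors, vision, hand_in gives the robot as it stands.
- The arm moves only by the tool step_arm, never from a script. Its argument "series" is a list of rows, each a list of 5 numbers: the opening, from 0 (shut) to 1 (fully open), then the shift along the world's x, y, z each as a share of 25 mm, from -1 to 1, then the turn about the world's z as a share of 0.08 rad, from -1 to 1. A call has 1 to 12 rows; each row shifts and turns the commanded pose from where the row before left it; what a row does not reach is not made up. A row lasts 1/10 s, in which the tool goes at most 50 mm and 8.59 degrees, less where a joint would pass 70% of its speed; a pose out of reach is approached as far as the arm can. A call with a number of a shift or a turn outside -1 to 1 is refused whole. A call with a gripper value outside its range is refused whole. The fingers move at their own pace and stop on an object; "squeeze" is the grip in N (left out, the last holds). Time passes only in rows, so rows that do not move let the fingers close. It gives the time, the measured TCP pose, the force and the opening at its end, in the units of the state.
- sensors.observe(): the state, without advancing time (a new reading comes with each control period).
- vision.read_camera(name): name is "scene" or "side" or "wrist"; returns a dict with "pixels" (480x640x3 uint8, blue, green, red), "range_z" (480x640 float32, m along the optical axis (not along the pixel's ray), 0 where there is no reading), "camera_matrix" (3x3 intrinsics, pixels), "pose" (4x4, takes a point from camera to world coordinates). Camera axes: x right, y down, z forward; pixel columns grow to the right and rows downward; lengths in m; the calibration is good to about 2 mm. A picture is of the moment at which its call begins.
- hand_in(): hands the job in, once; it reports no verdict.
The state is a dict: "time": time; "qpos": joint angles; "qvel": joint speeds; "joint_efforts": joint torques, N m; "tool_pos": TCP position; "tool_rot": TCP orientation; "contact_force": force on the tool from outside, world axes, zero at the start; "torque": the same for the moment, N m; "opening": finger opening in m.
Only numpy, scipy, OpenCV 4.12 (cv2) and the standard library are available. Lean on these libraries where they do the work, as an engineer would, in place of code of your own. Each camera call takes 0.05 s, during which the arm holds its last target.

### The job

Two of the three nail-gun cylinder sleeves standing on the black inspection mat carry red tape as rejects: put both of them in the red scrap bin. Then draw the torch out of its sloping charging dock, turn it lens down and hold it still about a hand's breadth above the mouth of the unmarked sleeve, pointing straight down its bore, so that the bore can be inspected. Leave the unmarked sleeve and everything else where they are, and finish while still holding the torch there: do not put it down.

Things in the scene. Friction and masses are not known exactly. Their poses are not given: they have to be found in the camera images.
- reject_a: Nail-gun cylinder sleeve: an open aluminium tube standing on end on the mat, 50 mm outside diameter, 42 mm bore, 72 mm tall, 0.1 to 0.16 kg, two thin black O-rings near its foot; origin at the centre of its foot, z up its axis. REJECT: a 22 mm wide red tape band round its upper half and red paint on its top rim.
- reject_b: Nail-gun cylinder sleeve: an open aluminium tube standing on end on the mat, 50 mm outside diameter, 42 mm bore, 72 mm tall, 0.1 to 0.16 kg, two thin black O-rings near its foot; origin at the centre of its foot, z up its axis. REJECT, the same: red tape band and red rim.
- reject_a_mid (a point): Point on reject_a's axis at half its height (36 mm above its foot).
- reject_b_mid (a point): Point on reject_b's axis at half its height (36 mm above its foot).
- unmarked: Nail-gun cylinder sleeve: an open aluminium tube standing on end on the mat, 50 mm outside diameter, 42 mm bore, 72 mm tall, 0.1 to 0.16 kg, two thin black O-rings near its foot; origin at the centre of its foot, z up its axis. No red on it: the sleeve still to be inspected. Stays where it stands.
- unmarked_mouth (a point): Centre of the top rim (mouth) of the unmarked sleeve's bore, 72 mm above its foot; z up.
- mat: Black rubber inspection mat fixed to the bench, 150 x 320 x 6 mm, long along its y; the three sleeves stand on it in a row along its y, about 115 mm apart and up to 30 mm off its centre line, in any order. Origin at the centre of its underside, on the bench.
- bin: Red scrap bin fixed to the bench on the robot's right: 240 mm (its x) x 180 mm (its y) outside, walls 4 mm thick, 70 mm high, front (-x, white card) only 42 mm high, floor 4 mm thick. Empty at the start; the rejects fit side by side along its x, 55 mm either side of the middle. Origin at the centre of its underside.
- dock: Grey charging dock screwed to the bench on the robot's left, base 170 x 85 x 12 mm. Its round cup (50 mm outside, 42 mm inside, 40 mm deep) and the 48 mm wide saddle beyond it lean 45 degrees from vertical towards the dock's +x: the torch comes out along the direction halfway between dock +x and up. Origin at the centre of its underside.
- torch: Straight round torch, 36 mm diameter all along, 168 mm long, 0.2 to 0.35 kg: yellow lens end (first 58 mm), then a black ribbed grip, yellow ring and red button at the tail. Sits loosely lens first in the dock, 45 degrees from vertical, a saddle under it at 70 to 88 mm from the lens: grip at 110 to 130 mm. Mass centre 72 mm from the lens. Origin at the lens centre, z from lens to tail.
- torch_tail (a point): Centre of the torch's tail end, 168 mm from the lens along the torch's z.
- nailer: Bystander: aluminium pneumatic brad nailer lying on its side beyond the mat, about 220 x 210 x 62 mm, 1.2 kg. Origin on the bench, 60 mm robot-side of its middle.
- drill: Bystander: yellow and black cordless drill standing on its battery beyond the mat, 196 mm high, about 190 mm long. Origin under its battery, 45 mm robot-side of its centre.
- pack: Bystander: black and yellow battery pack, 115 x 75 x 61 mm. Origin at the centre of its underside.
- mallet: Bystander: rubber mallet lying at the robot's right, 265 mm long, head 60 mm diameter. Origin near the middle of its handle, on the bench.
- hexkey: Bystander: dark steel hex key lying flat, 118 x 35 mm, 8 mm thick. Origin near the middle of its long arm, on the bench.
- jar: Bystander: clear jar with a blue cap, 72 mm diameter, 85 mm high, at the robot's left. Origin at the centre of its underside.
Things that resemble listed ones, but are neither listed nor needed, are in the scene too. Leave any green look-alike of the reject_a alone.

How it is judged:
By the outcome, as a careful person would: the job done as asked, in the order asked, and still so for the second after the job is handed in, while the arm keeps its last pose, push and grip.
It also fails if it takes over 58 s, if anything falls off the work surface, if the arm or the gripper's body presses on something with over 40 N, if the wrist force passes 120 N, or if a joint passes its speed limit or range.

## Working session

There is one attempt and no reset: what is moved stays moved. The work goes in short steps, Python scripts to look and compute and a tool call to move; the robot and the scene stay as the last step left them, time stands still between calls to the robot, and variables do not carry over. Pictures are saved under pics/ and viewed, and the job is handed in when it is done.

Besides the shell and the picture viewer there is one more tool, called after "Request:" as name(argument=value, ...), one argument or row to a line, values as JSON. step_arm: Moves the arm, as the interface text tells. Its arguments: {"type":"object","properties":{"series":{"type":"array","items":{"type":"array","items":{"type":"number","minimum":-1,"maximum":1}}},"squeeze":{"type":"number"}},"required":["series"]}

```bash
mkdir -p pics; ls
cat > h.py <<'E'
import sys; sys.path.insert(0,'.')
import numpy as np, cv2
from cell import sensors, vision
def cam(n,save=None):
    d=vision.read_camera(n)
    if save: cv2.imwrite('pics/'+save,d['pixels'])
    return d
def cloud(d):
    K=np.array(d['camera_matrix']);z=d['range_z'];v,u=np.mgrid[:480,:640]
    p=np.stack([(u-K[0,2])/K[0,0]*z,(v-K[1,2])/K[1,1]*z,z],-1)
    T=np.array(d['pose']);w=p@T[:3,:3].T+T[:3,3]; w[z==0]=np.nan
    return w
E
python3 - <<'E'
from h import *
for n in ('scene','side','wrist'):
    d=cam(n,n+'0.png'); np.savez(n+'0.npz',**d); print(n,np.round(d['pose'],3).tolist(),np.round(d['camera_matrix'],1).tolist())
print(sensors.observe())
E
```

```text
pics
scene [[0.715, 0.433, -0.549, 1.303], [0.699, -0.436, 0.566, -0.751], [0.006, -0.789, -0.615, 0.975], [0.0, 0.0, 0.0, 1.0]] [[470.2, 0.0, 308.9], [0.0, 470.2, 230.6], [0.0, 0.0, 1.0]]
side [[-0.958, -0.213, 0.191, 0.206], [-0.286, 0.739, -0.609, 1.062], [-0.011, -0.639, -0.769, 1.401], [0.0, 0.0, 0.0, 1.0]] [[568.2, 0.0, 317.4], [0.0, 568.2, 238.2], [0.0, 0.0, 1.0]]
wrist [[0.441, -0.86, -0.256, 0.301], [-0.897, -0.423, -0.126, -0.436], [-0.0, 0.285, -0.959, 0.384], [0.0, 0.0, 0.0, 1.0]] [[403.5, 0.0, 321.1], [0.0, 403.5, 242.0], [0.0, 0.0, 1.0]]
{'time': 0.15, 'qpos': array([-1.25900677e+00,  3.42532923e-01,  1.52477853e+00, -1.27828976e-05,
        1.27543227e+00, -1.46010068e-01]), 'qvel': array([-1.96661449e-04, -2.90300892e-03, -4.22871908e-06,  2.11701438e-03,
       -3.37502534e-04, -8.21673643e-04]), 'joint_efforts': array([ 9.93013782e-04, -4.31470871e+01, -2.44351655e+01,  7.17949541e-02,
        5.37955645e-02, -7.97352959e-05]), 'tool_pos': array([ 0.23195161, -0.47063225,  0.22132673]), 'tool_rot': array([-3.14045206e+00, -1.55375250e-04,  4.57803261e-01]), 'contact_force': array([0.33705623, 0.10879232, 0.7930841 ]), 'torque': array([-0.01721419,  0.02533455,  0.01142368]), 'opening': 0.09179693025802937}
```

View pics/scene0.png

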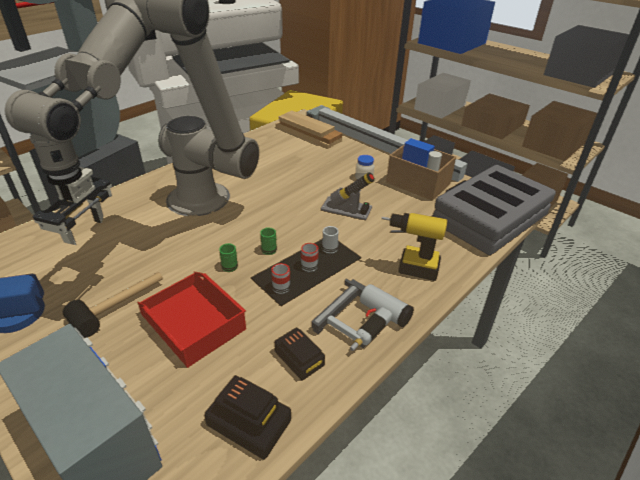

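View pics/side0.png

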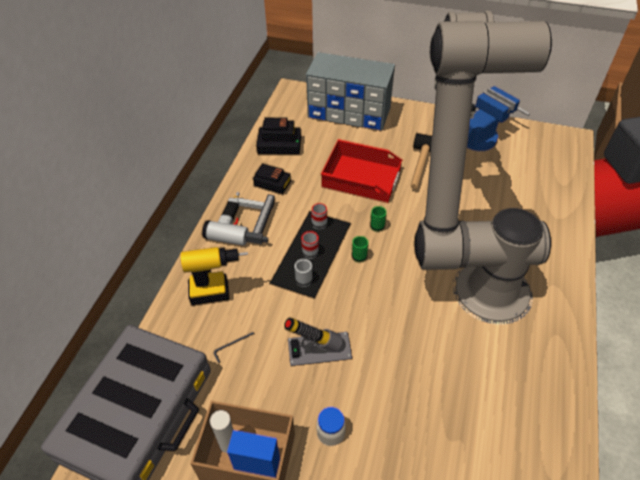

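View pics/wrist0.png

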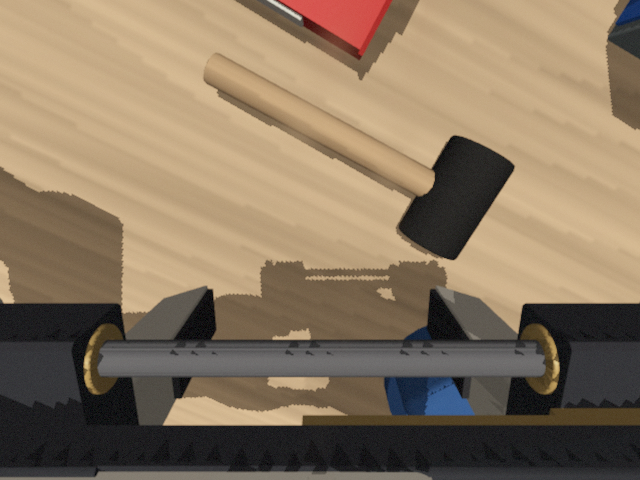

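Scene view: the red-banded sleeves are at about (281,277) and (310,256), and the plain one at (330,238). The bin is at (192,316) and the torch dock at (350,195). Two green look-alikes stand on the robot side of the mat. Next I measure.

```bash
cat > m.py <<'E'
from h import *
from scipy.optimize import least_squares
C=[];P=[]
for n in ('scene','side'):
    d=np.load(n+'0.npz'); w=cloud(d); C.append(w.reshape(-1,3)); P.append(d['pixels'].reshape(-1,3))
for i in (0,1):
  w=C[i];px=P[i].astype(int)
  # mat
  m=(px.max(1)<60)&(abs(w[:,2]-.006)<.005)&(w[:,0]>.3)&(w[:,0]<.8)&(abs(w[:,1])<.4)
  q=w[m]; r=cv2.minAreaRect(q[:,:2].astype(np.float32)); print('mat',r, np.median(q[:,2]))
  # red
  red=(px[:,2]>100)&(px[:,1]<60)&(px[:,0]<60)&np.isfinite(w[:,0])
  q=w[red&(w[:,2]>.001)&(w[:,2]<.09)&(w[:,0]<.75)&(w[:,1]<-.0)]
  if i<2:
    b=q[(q[:,2]<.012)]; print('binfloor',b[:,:2].min(0),b[:,:2].max(0))
    r=cv2.minAreaRect(q[(q[:,1]<np.percentile(q[:,1],99))][:,:2].astype(np.float32)); print('red rect',r)
  q=w[(w[:,2]>.02)&(w[:,2]<.09)&(w[:,0]>.3)&(w[:,0]<.75)&(abs(w[:,1])<.3)]
  img=np.zeros((600,600),np.uint8)
  img[((q[:,0]-.2)*1000).astype(int).clip(0,599),((q[:,1]+.3)*1000).astype(int).clip(0,599)]=255
  cv2.imwrite(f'pics/top{i}.png',img)
E
python3 m.py
```

```text
mat ((0.6344820261001587, 0.05614230036735535), (0.6273882389068604, 0.41635096073150635), 81.56428527832031) 0.006885622127427216
binfloor [ 0.36390557 -0.45517152] [ 0.61240641 -0.02902666]
red rect ((0.49117976427078247, -0.27656906843185425), (0.3601268529891968, 0.24546794593334198), 87.75659942626953)
mat ((0.5750043988227844, -0.018345624208450317), (0.4347345232963562, 0.7663829922676086), 0.5904005765914917) 0.004765916974488804
binfloor [ 0.37018208 -0.45475298] [ 0.60575672 -0.02840087]
red rect ((0.48688316345214844, -0.2657643258571625), (0.37984707951545715, 0.240176260471344), 88.18327331542969)
```

```bash
cat > top.py <<'E'
from h import *
for n in ('scene','side'):
    d=np.load(n+'0.npz'); w=cloud(d).reshape(-1,3); p=d['pixels'].reshape(-1,3)
    ok=np.isfinite(w[:,0])&(w[:,0]>.2)&(w[:,0]<.8)&(abs(w[:,1])<.4)&(w[:,2]<.3); w=w[ok];p=p[ok]
    o=np.argsort(w[:,2]); w=w[o];p=p[o]
    img=np.zeros((300,400,3),np.uint8)
    r=((.8-w[:,0])*500).astype(int).clip(0,299); c=((.4-w[:,1])*500).astype(int).clip(0,399)
    img[r,c]=p; cv2.imwrite(f'pics/ortho_{n}.png',cv2.resize(img,(800,600),interpolation=0))
E
python3 top.py
```

```text
(no output)
```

View pics/ortho_scene.png

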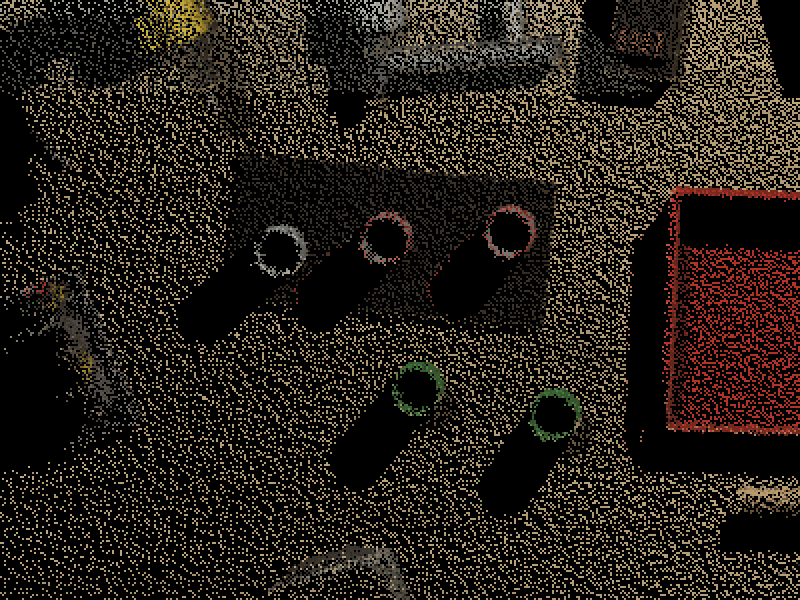

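View pics/ortho_side.png

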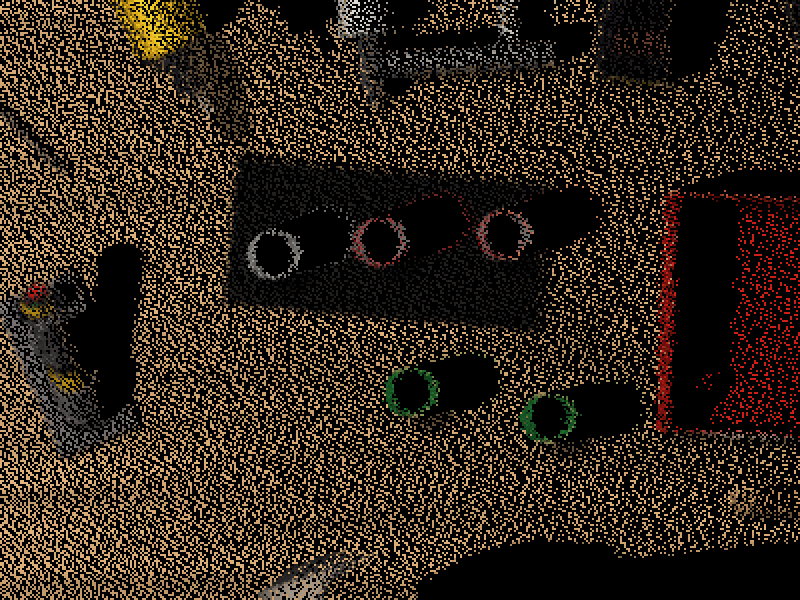

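```bash
cat > fit.py <<'E'
from h import *
from scipy.optimize import least_squares
g={'A':(.567,-.108),'B':(.560,.017),'U':(.548,.123)}
def circ(q,c0):
    f=lambda p: np.abs(np.hypot(q[:,0]-p[0],q[:,1]-p[1])-.023)-0  # rim ring mean radius
    return least_squares(lambda p:np.hypot(q[:,0]-p[0],q[:,1]-p[1])-.023,c0,loss='soft_l1',f_scale=.002).x
for n in ('scene','side'):
    d=np.load(n+'0.npz'); w=cloud(d).reshape(-1,3)
    for k,c in g.items():
        c=np.array(c)
        q=w[(np.hypot(w[:,0]-c[0],w[:,1]-c[1])<.034)&(w[:,2]>.074)&(w[:,2]<.084)]
        print(n,k,np.round(circ(q,c),4),len(q),np.round(np.percentile(q[:,2],[10,50,90]),4))
    # bin: wall tops
    p=d['pixels'].reshape(-1,3).astype(int)
    red=(p[:,2]>80)&(p[:,1]<70)&(p[:,0]<70)
    q=w[red&(w[:,2]>.064)&(w[:,2]<.076)&(w[:,1]<-.2)&(w[:,0]<.7)]
    print('bin rim',cv2.minAreaRect(q[:,:2].astype(np.float32)),len(q))
    m=(p.max(1)<60)&(abs(w[:,2]-.006)<.005)&(w[:,0]>.46)&(w[:,0]<.66)&(w[:,1]>-.17)&(w[:,1]<.19)
    print('mat',cv2.minAreaRect(w[m][:,:2].astype(np.float32)))
    # torch: 
    q=w[(w[:,0]>.3)&(w[:,0]<.6)&(w[:,1]>.25)&(w[:,1]<.45)&(w[:,2]>.004)&(w[:,2]<.25)]
    print('dock region',q.min(0),q.max(0),len(q))
    k=(w[:,0]>.3)&(w[:,0]<.6)&(w[:,1]>.25)&(w[:,1]<.45)&(w[:,2]>.02)&(w[:,2]<.25)
    r=k&(p[:,2]>110)&(p[:,1]<70)&(p[:,0]<70); print('button',r.sum(),w[r].mean(0) if r.any() else 0)
    y=k&(p[:,2]>110)&(p[:,1]>80)&(p[:,0]<60); print('yellow',y.sum(),np.round(w[y].mean(0),3) if y.any() else 0, np.round(w[y][w[y][:,2].argsort()][::max(1,y.sum()//15)],3).tolist())
E
python3 fit.py
python3 - <<'E'
import cv2
a=cv2.imread('pics/side0.png')[300:380,270:370]; b=cv2.imread('pics/scene0.png')[150:230,300:400]
import numpy as np
cv2.imwrite('pics/dockcrop.png',cv2.resize(np.hstack([a,b]),(800,320),interpolation=cv2.INTER_CUBIC))
E
```

```text
scene A [ 0.5679 -0.1098] 95 [0.0746 0.0785 0.0813]
scene B [0.5614 0.0133] 80 [0.075  0.0785 0.0813]
scene U [0.5484 0.1198] 66 [0.0747 0.0764 0.0799]
bin rim ((0.5057793259620667, -0.3614114820957184), (0.19109328091144562, 0.2088255137205124), 87.37833404541016) 693
mat ((0.5614355206489563, 0.007186189293861389), (0.31742092967033386, 0.1474609225988388), 84.52214813232422)
dock region [0.30330296 0.25093272 0.00400456] [0.594943   0.44883778 0.16643772] 1410
button 16 [0.51067485 0.36197585 0.15447947]
yellow 66 [0.457 0.323 0.098] [[0.44, 0.318, 0.058], [0.442, 0.31, 0.063], [0.439, 0.308, 0.067], [0.441, 0.316, 0.068], [0.433, 0.315, 0.069], [0.413, 0.322, 0.073], [0.434, 0.314, 0.074], [0.445, 0.311, 0.077], [0.442, 0.309, 0.08], [0.436, 0.316, 0.082], [0.432, 0.314, 0.086], [0.434, 0.318, 0.089], [0.511, 0.347, 0.142], [0.494, 0.345, 0.151], [0.502, 0.34, 0.153], [0.504, 0.343, 0.157], [0.504, 0.338, 0.159]]
side A [ 0.5651 -0.1042] 46 [0.0747 0.0769 0.0798]
side B [0.5579 0.0201] 57 [0.0746 0.0776 0.0807]
side U [0.5452 0.1266] 55 [0.0744 0.0759 0.0791]
bin rim ((0.5038334131240845, -0.3535310626029968), (0.19296573102474213, 0.20256662368774414), 88.94842529296875) 236
mat ((0.554720938205719, 0.015650063753128052), (0.3129108250141144, 0.14358168840408325), 84.72603607177734)
dock region [0.30063239 0.25066215 0.00401292] [0.59890424 0.44972799 0.16747886] 2407
button 33 [0.50852066 0.36326321 0.15265365]
yellow 127 [0.446 0.346 0.106] [[0.416, 0.341, 0.059], [0.412, 0.336, 0.068], [0.41, 0.334, 0.071], [0.424, 0.313, 0.072], [0.413, 0.324, 0.073], [0.422, 0.347, 0.077], [0.411, 0.329, 0.078], [0.424, 0.341, 0.081], [0.415, 0.334, 0.083], [0.42, 0.328, 0.087], [0.497, 0.379, 0.144], [0.49, 0.376, 0.148], [0.493, 0.35, 0.153], [0.49, 0.374, 0.154], [0.484, 0.361, 0.156], [0.491, 0.373, 0.157]]
```

View pics/dockcrop.png

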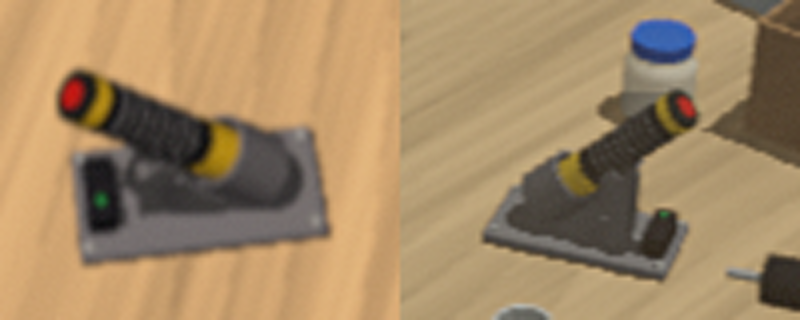

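Request:
step_arm(
  series=[
    [0.76,0.89,0.97,0,-0.95],
    [0.76,0.89,0.97,0,-0.95],
    [0.76,0.89,0.97,0,-0.95],
    [0.76,0.89,0.97,0,-0.95],
    [0.76,0.89,0.97,0,-0.95],
    [0.76,0.89,0.97,0,-0.95],
    [0.76,0.89,0.97,0,0],
    [0.76,0.89,0.97,0,0],
    [0.76,0.89,0.97,0,0],
    [0.76,0.89,0.97,0,0],
    [0.76,0.89,0.97,0,0],
    [0.76,0.89,0.97,0,0],
  ],
  squeeze=20,
)

```text
time: 1.35
tool_pos: [0.4997, -0.1787, 0.2216]
tool_rot: [-3.141, 0.0, 0.002]
contact_force: [0.0, 0.5, -0.4]
opening: 0.0694
```

Request:
step_arm(
  series=[
    [0.76,0.89,0.97,0,0],
    [0.76,0.89,0.97,0,0],
    [0.76,0.5,0.97,0,0],
    [0.76,0,0,0,0],
    [0.76,0,0,0,0],
  ],
)

```text
time: 1.85
tool_pos: [0.5559, -0.1068, 0.2214]
tool_rot: [3.141, 0.001, 0.003]
contact_force: [0.2, 0.1, -0.3]
opening: 0.0698
```

```bash
cat > wr.py <<'E'
from h import *
import sys
n=sys.argv[1]
d=cam('wrist',n+'.png'); np.savez(n+'.npz',**d)
o=sensors.observe(); print(o['time'],np.round(o['tool_pos'],4),np.round(o['tool_rot'],3),np.round(o['contact_force'],2),o['opening'])
E
python3 wr.py w1
cat > wfit.py <<'E'
from h import *
import sys
from fitc import *
E
python3 - <<'E'
from h import *
from scipy.optimize import least_squares
d=np.load('w1.npz'); w=cloud(d).reshape(-1,3)
for k,c in {'A':(.567,-.108),'B':(.560,.017),'U':(.548,.123)}.items():
    q=w[(np.hypot(w[:,0]-c[0],w[:,1]-c[1])<.034)&(w[:,2]>.070)&(w[:,2]<.088)]
    if len(q)<10: print(k,len(q)); continue
    print(k,len(q),np.median(q[:,2]),least_squares(lambda p:np.hypot(q[:,0]-p[0],q[:,1]-p[1])-.023,c,loss='soft_l1',f_scale=.002).x)
E
```

```text
1.9 [ 0.5557 -0.1075  0.2215] [3.141e+00 1.000e-03 2.000e-03] [ 1.31 -0.32  0.34] 0.06941534015794455
A 1186 0.07802463865893858 [ 0.56754374 -0.10731937]
B 1423 0.07765401608994749 [0.56075085 0.01495799]
U 1575 0.07643248912197237 [0.54830335 0.12112193]
```

View pics/w1.png

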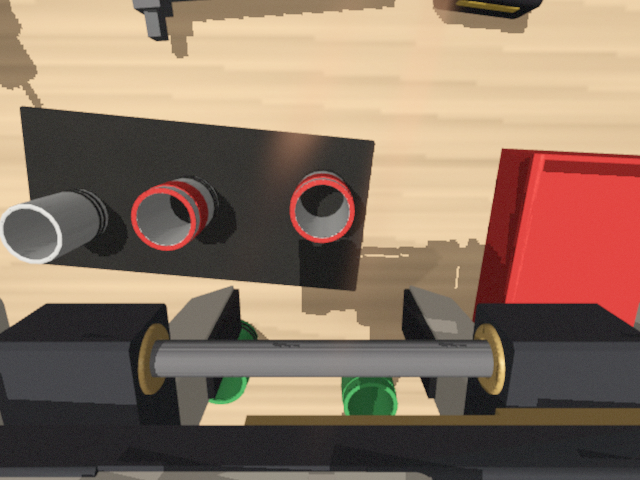

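Wrist view: rim A is at (323,208), B at (170,216) and the unmarked sleeve at (31,232). The fits agree across all the cameras, so I'll descend on A.

Request:
step_arm(
  series=[
    [0.76,0.44,0,-0.95,0],
    [0.76,0,0,-0.95,0],
    [0.76,0,0,-0.95,0],
    [0.76,0,0,-0.95,0],
    [0.76,0,0,-0.95,0],
    [0.76,0,0,-0.95,0],
    [0.76,0,0,-0.95,0],
    [0.76,0,0,0,0],
    [0.4,0,0,0,0],
    [0.4,0,0,0,0],
    [0.4,0,0,0,0],
    [0.4,0,0,0,0],
  ],
  squeeze=20,
)

```text
time: 3.1
tool_pos: [0.5679, -0.1076, 0.057]
tool_rot: [3.141, -0.002, 0.002]
contact_force: [-0.5, -0.5, 4.7]
opening: 0.0492
```

Request:
step_arm(
  series=[
    [0.4,0,0,0.6,0],
    [0.4,0,0,1,0],
    [0.4,0,0,1,0],
    [0.4,0,0,1,0],
    [0.4,0,-0.8,0.8,0],
    [0.4,-0.1,-1,0,0],
    [0.4,-0.1,-1,0,0],
    [0.4,-0.1,-1,0,0],
    [0.4,-0.1,-1,0,0],
    [0.4,-0.1,-1,0,0],
    [0.4,-0.1,-1,0,0],
    [0.4,-0.1,-1,0,0],
  ],
)

```text
time: 4.3
tool_pos: [0.5493, -0.303, 0.1658]
tool_rot: [3.142, -0.0, 0.002]
contact_force: [0.3, -0.4, -0.9]
opening: 0.0493
```

Request:
step_arm(
  series=[
    [0.4,-0.1,-1,0,0],
    [0.4,-0.1,-1,0,0],
    [0.4,-0.1,-0.2,0,0],
    [0.4,0,0,0,0],
  ],
)

```text
time: 4.7
tool_pos: [0.5415, -0.3576, 0.1655]
tool_rot: [-3.141, 0.0, 0.0]
contact_force: [0.0, 0.3, -1.8]
opening: 0.0491
```

```bash
python3 wr.py w2
```

```text
4.75 [ 0.5418 -0.3567  0.1655] [-3.141e+00  0.000e+00  1.000e-03] [-0.19  0.57 -1.22] 0.04899584963705734
```

View pics/w2.png

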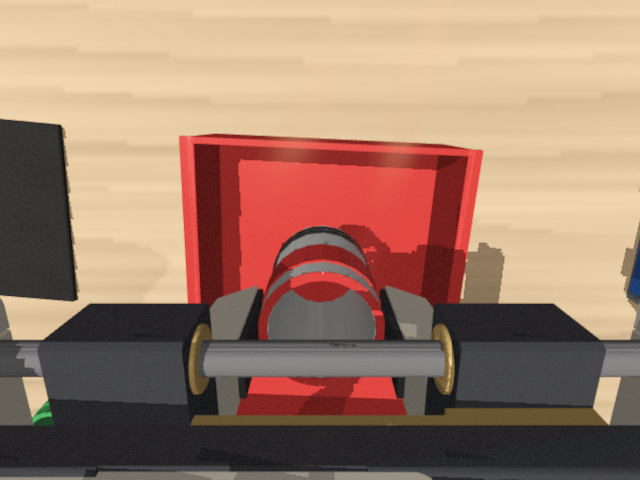

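Request:
step_arm(
  series=[
    [0.4,0,-0.1,-1,0],
    [0.4,0,-0.1,-1,0],
    [0.4,0,0,-1,0],
    [0.4,0,0,-1,0],
    [0.4,0,0,-0.38,0],
    [0.4,0,0,0,0],
    [0.72,0,0,0,0],
    [0.72,0,0,0,0],
    [0.72,0,0,0,0],
    [0.72,0,0,0.5,0],
    [0.72,0,0,1,0],
    [0.72,0,0,1,0],
  ],
)

```text
time: 5.95
tool_pos: [0.542, -0.3623, 0.1201]
tool_rot: [3.141, 0.0, 0.002]
contact_force: [1.0, 0.9, 0.4]
opening: 0.0659
```

Request:
step_arm(
  series=[
    [0.76,0,0.3,1,0],
    [0.76,0,0.6,1,0],
    [0.76,0.08,1,0.6,0],
    [0.76,0.08,1,0,0],
    [0.76,0.08,1,0,0],
    [0.76,0.08,1,0,0],
    [0.76,0.08,1,0,0],
    [0.76,0.08,1,0,0],
    [0.76,0.08,1,0,0],
    [0.76,0.08,1,0,0],
    [0.76,0.08,1,0,0],
    [0.76,0,0,0,0],
  ],
)

```text
time: 7.15
tool_pos: [0.5603, -0.112, 0.185]
tool_rot: [-3.141, -0.001, 0.005]
contact_force: [0.9, -0.8, 0.3]
opening: 0.0702
```

```bash
python3 wr.py w3
```

```text
7.2 [ 0.5604 -0.1136  0.1849] [ 3.141e+00 -2.000e-03  4.000e-03] [-0.13 -0.32 -0.01] 0.06978622007689488
```

View pics/w3.png

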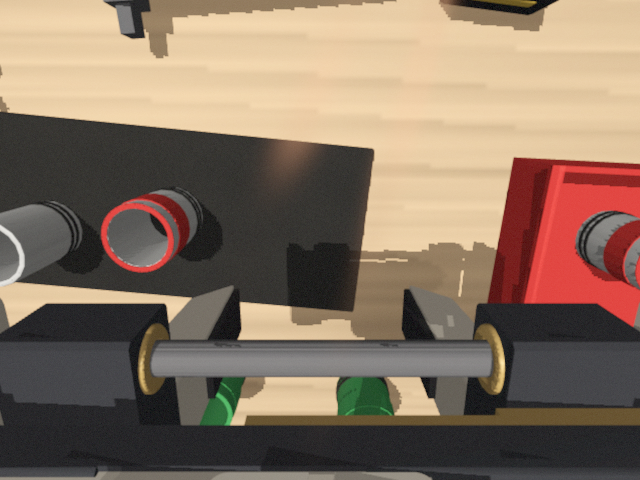

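A now stands in the bin, visible at (620,245). On to B.

Request:
step_arm(
  series=[
    [0.76,0,1,0,0],
    [0.76,0,1,0,0],
    [0.76,0,1,0,0],
    [0.76,0,1,0,0],
    [0.76,0,1,0,0],
    [0.76,0,0.1,0,0],
    [0.76,0,0,0,0],
  ],
)

```text
time: 7.9
tool_pos: [0.5603, 0.0122, 0.1841]
tool_rot: [3.141, -0.001, 0.002]
contact_force: [-0.1, 0.5, 0.1]
opening: 0.0697
```

```bash
python3 wr.py w4
python3 - <<'E'
from h import *
from scipy.optimize import least_squares
d=np.load('w4.npz'); w=cloud(d).reshape(-1,3)
for k,c in {'B':(.560,.0155),'U':(.548,.122)}.items():
    q=w[(np.hypot(w[:,0]-c[0],w[:,1]-c[1])<.034)&(w[:,2]>.070)&(w[:,2]<.088)]
    print(k,len(q),np.median(q[:,2]),least_squares(lambda p:np.hypot(q[:,0]-p[0],q[:,1]-p[1])-.023,c,loss='soft_l1',f_scale=.002).x)
E
```

```text
7.95 [0.5603 0.0117 0.184 ] [ 3.141e+00 -1.000e-03  1.000e-03] [ 0.97  0.54 -0.6 ] 0.0697306698507206
B 1526 0.07799320147189687 [0.56086752 0.01603462]
U 1661 0.07691229950905681 [0.54840805 0.12163821]
```

Request:
step_arm(
  series=[
    [0.76,0,0.17,-1,0],
    [0.76,0,0,-1,0],
    [0.76,0,0,-1,0],
    [0.76,0,0,-1,0],
    [0.76,0,0,-1,0],
    [0.76,0,0,-0.1,0],
    [0.76,0,0,0,0],
    [0.4,0,0,0,0],
    [0.4,0,0,0,0],
    [0.4,0,0,0,0],
    [0.4,0,0,0,0],
    [0.4,0,0,0.5,0],
  ],
)

```text
time: 9.15
tool_pos: [0.559, 0.0172, 0.068]
tool_rot: [-3.141, 0.003, 0.002]
contact_force: [-0.7, -0.2, -1.7]
opening: 0.0501
```

Request:
step_arm(
  series=[
    [0.4,0,0,1,0],
    [0.4,0,0,1,0],
    [0.4,0,0,1,0],
    [0.4,0,-0.6,0.8,0],
    [0.4,-0.35,-1,0,0],
    [0.4,-0.35,-1,0,0],
    [0.4,-0.35,-1,0,0],
    [0.4,-0.35,-1,0,0],
    [0.4,-0.35,-1,0,0],
    [0.4,-0.35,-1,0,0],
    [0.4,-0.35,-1,0,0],
    [0.4,-0.35,-1,0,0],
  ],
)

```text
time: 10.35
tool_pos: [0.4895, -0.1987, 0.1643]
tool_rot: [3.142, -0.0, 0.002]
contact_force: [0.7, 0.1, -1.2]
opening: 0.0499
```

Request:
step_arm(
  series=[
    [0.4,-0.35,-1,0,0],
    [0.4,-0.35,-1,0,0],
    [0.4,-0.35,-1,0,0],
    [0.4,-0.35,-1,0,0],
    [0.4,-0.35,-1,0,0],
    [0.4,-0.35,-1,0,0],
    [0.4,-0.1,-0.2,0,0],
    [0.4,0,0,0,0],
  ],
)

```text
time: 11.15
tool_pos: [0.4347, -0.3532, 0.1639]
tool_rot: [-3.141, 0.0, 0.0]
contact_force: [0.8, -0.4, -1.0]
opening: 0.05
```

```bash
python3 wr.py w5
```

```text
11.2 [ 0.435  -0.3524  0.1638] [-3.141e+00  0.000e+00  1.000e-03] [-0.79  1.15 -0.25] 0.04958041066691841
```

View pics/w5.png

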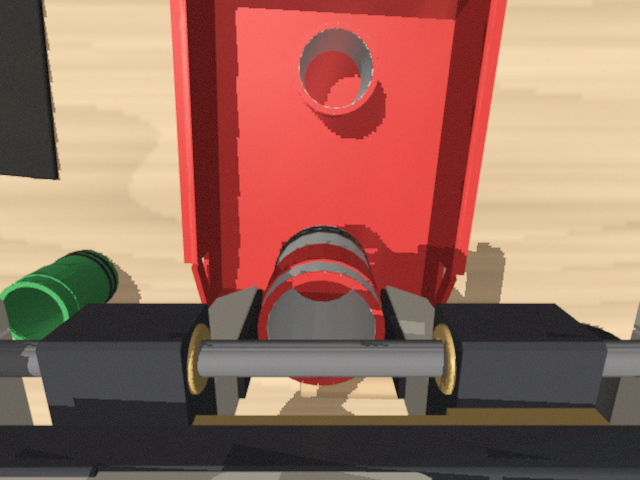

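A stands upright in the bin at (338,68), and B is held over the free end at (322,320). I'll lower B and release it.

Request:
step_arm(
  series=[
    [0.4,0.1,-0.15,-1,0],
    [0.4,0.1,0,-1,0],
    [0.4,0,0,-1,0],
    [0.4,0,0,-1,0],
    [0.4,0,0,-0.3,0],
    [0.4,0,0,0,0],
    [0.72,0,0,0,0],
    [0.72,0,0,0,0],
    [0.72,0,0,0,0],
    [0.72,0,0,0.5,0],
    [0.72,0,0,1,0],
    [0.72,0,0,1,0],
  ],
)

```text
time: 12.4
tool_pos: [0.44, -0.3567, 0.1201]
tool_rot: [-3.142, 0.0, 0.002]
contact_force: [1.3, -0.6, 0.9]
opening: 0.0663
```

Request:
step_arm(
  series=[
    [0.76,0,0,1,0],
    [0.76,0,0.4,1,0],
    [0.76,0,1,1,0],
    [0.76,0,1,1,0],
    [0.76,0,1,1,0],
    [0.76,0,1,0.6,0.6],
    [0.76,0,1,0,0.6],
    [0.76,0,1,0,0.6],
    [0.76,0,1,0,0.6],
    [0.76,0,1,0,0.6],
    [0.76,0,1,0,0.6],
    [0.76,0,1,0,0.5],
  ],
)

```text
time: 13.6
tool_pos: [0.4399, -0.0957, 0.2598]
tool_rot: [3.141, -0.001, 0.331]
contact_force: [-0.4, 0.1, -0.0]
opening: 0.07
```

Request:
step_arm(
  series=[
    [0.76,0,1,0,0],
    [0.76,0,1,0,0],
    [0.76,0,1,0,0],
    [0.76,0,1,0,0],
    [0.76,0,1,0,0],
    [0.76,0,1,0,0],
    [0.76,0,1,0,0],
    [0.76,0,1,0,0],
    [0.76,0,1,0,0],
    [0.76,0,1,0,0],
    [0.76,0,1,0,0],
    [0.76,0,1,0,0],
  ],
)

```text
time: 14.8
tool_pos: [0.4399, 0.2043, 0.2599]
tool_rot: [3.141, -0.002, 0.33]
contact_force: [0.3, 0.4, 1.1]
opening: 0.0696
```

```bash
python3 wr.py w6; python3 -c "
from h import *
d=cam('side','side6.png');np.savez('side6.npz',**d);d=cam('scene','scene6.png');np.savez('scene6.npz',**d)"
```

```text
14.85 [0.4398 0.2072 0.2598] [-3.14e+00 -2.00e-03  3.31e-01] [-1.07  2.35 -0.48] 0.06945098124749001
```

View pics/w6.png

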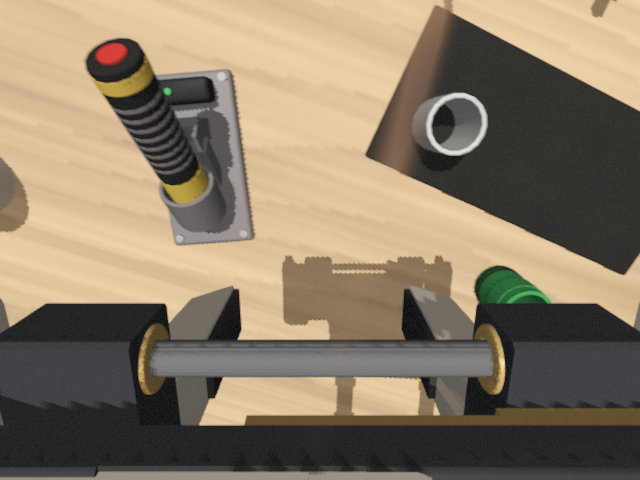

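View pics/side6.png

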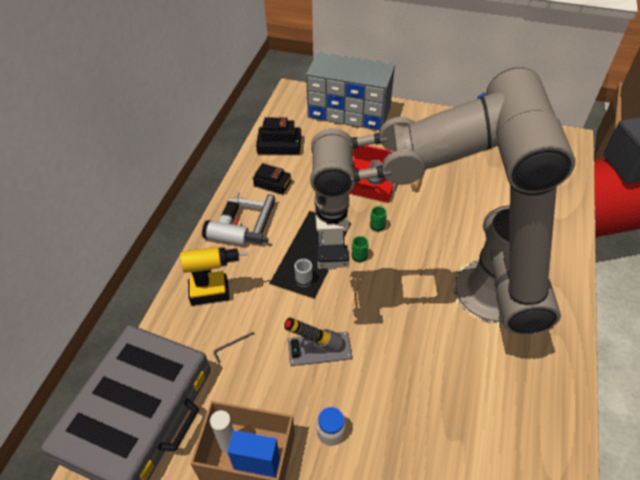

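Wrist view: the torch tail is at (118,58) with the cup at (190,190). The dock base corners are at (177,243), (253,238) and (231,70). I'll measure the axis from these.

Run:
```python
from h import *
from scipy.optimize import least_squares
d=np.load('w6.npz'); K=d['camera_matrix'];T=d['pose']; w=cloud(d); px=d['pixels']
def ray(u,v,z):
    r=T[:3,:3]@np.array([(u-K[0,2])/K[0,0],(v-K[1,2])/K[1,1],1]); o=T[:3,3]; return o+r*(z-o[2])/r[2]
c=[ray(u,v,.012) for u,v in((177,243),(253,238),(231,70))]
print(np.round(c,4)); e=c[2]-c[1]; print('dock yaw',np.arctan2(e[1],e[0]),np.linalg.norm(e), np.linalg.norm(c[1]-c[0]), 'centre',(c[0]+c[2])/2)
hsv=cv2.cvtColor(px,cv2.COLOR_BGR2HSV)
def blob(m,nm,lo):
    q=w[m&np.isfinite(w[...,0])]; q=q[q[:,2]>lo]; print(nm,len(q),np.round(np.median(q,0),4)); return q
sub=np.zeros((480,640),bool); sub[20:240,70:230]=1
red=sub&((hsv[...,0]<6)|(hsv[...,0]>174))&(hsv[...,1]>150)&(hsv[...,2]>80)
blob(red,'button',.05)
# torch surface points: all points in sub with z>.06 -> fit cylinder r=.018 
tz=w[...,2]; msk=sub&(tz>.085)&(w[...,1]>.25)
q=w[msk]; print(len(q),q.min(0),q.max(0))
def res(p):
    a=np.array([np.cos(p[3])*np.cos(p[2]),np.sin(p[3])*np.cos(p[2]),np.sin(p[2])])
    o=np.array([p[0],p[1],.11]); v=q-o; return np.linalg.norm(v-np.outer(v@a,a),axis=1)-.018
s=least_squares(res,[.46,.345,.78,.33],loss='soft_l1',f_scale=.002); print(np.round(s.x,4),s.cost, np.abs(s.fun).mean())
p=s.x;a=np.array([np.cos(p[3])*np.cos(p[2]),np.sin(p[3])*np.cos(p[2]),np.sin(p[2])]);o=np.array([p[0],p[1],.11])
inl=np.abs(res(p))<.003
t=(q-o)@a; print('axis',a,'tmax(tail)',np.percentile(t[inl],[99,99.9]))
tail=o+a*np.percentile(t,99.5); print('tail',tail,'grip127',tail-a*.041,'lens',tail-a*.168)
# other cameras
for n in('scene6','side6'):
    dd=np.load(n+'.npz');q=cloud(dd).reshape(-1,3);m=(q[:,0]>.4)&(q[:,0]<.53)&(q[:,1]>.28)&(q[:,1]<.4)&(q[:,2]>.085)&(q[:,2]<.2);q=q[m]
    s=least_squares(res,[.46,.345,.78,.33],loss='soft_l1',f_scale=.002); print(n,len(q),np.round(s.x,4),np.abs(s.fun).mean())
```

```text
[[0.3472 0.3345 0.012 ]
 [0.3785 0.2597 0.012 ]
 [0.5302 0.3251 0.012 ]]
dock yaw 0.4070534570341142 0.1651429174702798 0.08113540882281581 centre [0.43868476 0.32981473 0.012     ]
button 554 [0.5094 0.3639 0.1535]
8068 [0.42242822 0.31617651 0.08500399] [0.52208932 0.37986547 0.165808  ]
[0.4707 0.3457 0.7862 0.4184] 0.0173228159613732 0.0016856343221634243
axis [0.64560352 0.28707171 0.70766229] tmax(tail) [0.06015834 0.06076273]
tail [0.510724   0.36345625 0.15387246] grip127 [0.48425426 0.35168631 0.12485831] lens [0.40226261 0.31522821 0.03498519]
scene6 320 [0.4699 0.3433 0.796  0.4338] 0.002575756026642876
side6 535 [0.47   0.3475 0.7895 0.3837] 0.002536391649510496
```

Request:
step_arm(
  series=[
    [0.76,0.295,0.967,0,0.5],
    [0.76,0.295,0.967,0,0.5],
    [0.76,0.295,0.967,-0.3,0.05],
    [0.76,0.295,0.967,-0.4,0],
    [0.76,0.295,0.967,-0.4,0],
    [0.76,0.295,0.967,-0.5,0],
    [0.76,0,0,0,0],
    [0.76,0,0,0,0],
  ],
)

```text
time: 15.75
tool_pos: [0.4844, 0.3474, 0.2187]
tool_rot: [3.141, 0.001, 0.414]
contact_force: [0.4, 0.5, 0.5]
opening: 0.0695
```

```bash
python3 wr.py w7
```

```text
15.8 [0.4845 0.3472 0.2193] [ 3.141 -0.     0.413] [-0.36  0.46  0.86] 0.07006228475794424
```

View pics/w7.png

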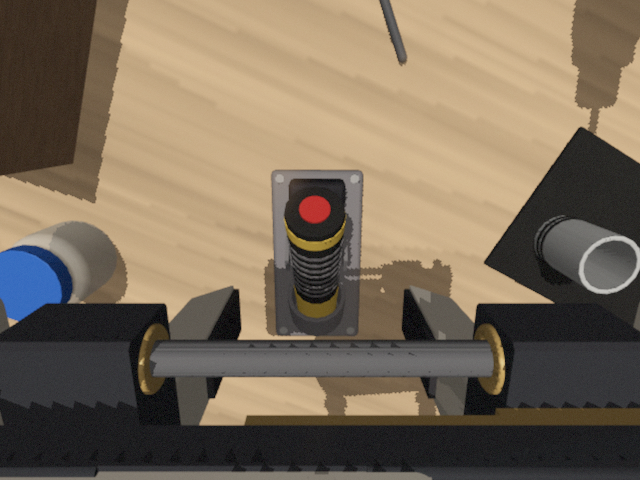

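The torch lies straight along the tool (u≈316, with the button at (315,208)). I'll descend and grip.

Request:
step_arm(
  series=[
    [0.76,0,0.16,-0.92,0],
    [0.76,0,0,-0.92,0],
    [0.76,0,0,-0.92,0],
    [0.76,0,0,-0.92,0],
    [0.76,0,0,0,0],
  ],
)

```text
time: 16.3
tool_pos: [0.483, 0.3502, 0.1248]
tool_rot: [3.141, 0.005, 0.413]
contact_force: [-0.2, 0.1, 0.4]
opening: 0.0699
```

Request:
step_arm(
  series=[
    [0.2,0,0,0,0],
    [0.2,0,0,0,0],
    [0.2,0,0,0,0],
    [0.2,0,0,0,0],
    [0.2,0,0,0,0],
    [0.2,0,0,0,0],
  ],
  squeeze=25,
)

```text
time: 16.9
tool_pos: [0.4846, 0.3525, 0.1272]
tool_rot: [3.141, -0.001, 0.414]
contact_force: [0.6, -0.2, 2.7]
opening: 0.0343
```

```bash
python3 wr.py w8
```

```text
16.95 [0.4846 0.3525 0.1272] [ 3.141e+00 -1.000e-03  4.140e-01] [ 0.04 -0.98  3.29] 0.03462450369098788
```

View pics/w8.png

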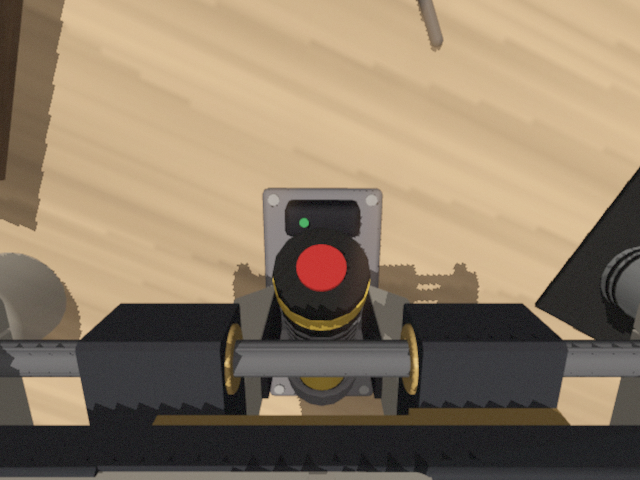

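Request:
step_arm(
  series=[
    [0.2,0.26,0.114,0.283,0],
    [0.2,0.26,0.114,0.283,0],
    [0.2,0.26,0.114,0.283,0],
    [0.2,0.26,0.114,0.283,0],
    [0.2,0.26,0.114,0.283,0],
    [0.2,0.26,0.114,0.283,0],
    [0.2,0.39,0.171,0.425,0],
    [0.2,0.39,0.171,0.425,0],
    [0.2,0.39,0.171,0.425,0],
    [0.2,0.2,0.08,0.9,0],
    [0.2,0,0,1,0],
    [0.2,0,0,0,0],
  ],
)

```text
time: 18.15
tool_pos: [0.5592, 0.3852, 0.252]
tool_rot: [-3.141, -0.007, 0.414]
contact_force: [0.7, 0.2, -2.1]
opening: 0.0349
```

```bash
python3 wr.py w9;  python3 -c "
from h import *
d=cam('side','side9.png');np.savez('side9.npz',**d);d=cam('scene','scene9.png');np.savez('scene9.npz',**d)"
```

```text
18.2 [0.5584 0.3847 0.2496] [-3.141e+00 -3.000e-03  4.140e-01] [ 0.06 -0.49 -3.11] 0.03452055853499708
```

View pics/scene9.png

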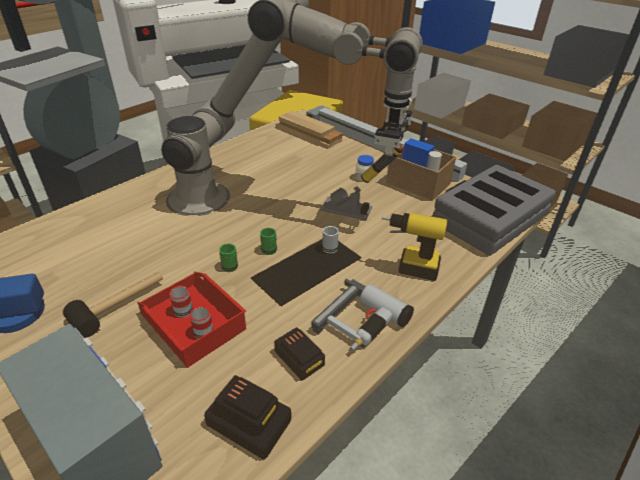

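View pics/w9.png

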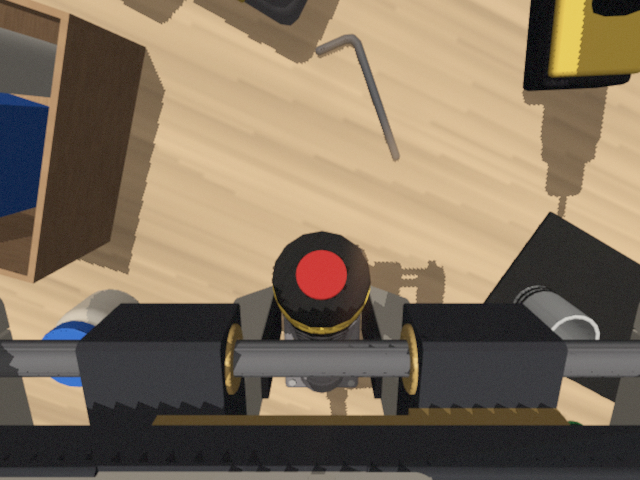

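Request:
step_arm(
  series=[
    [0.2,0,0,0,0],
    [0.2,0,0,0,0],
    [0.2,0,0,0,0],
  ],
  squeeze=10,
)

```text
time: 18.6
tool_pos: [0.5575, 0.3842, 0.2476]
tool_rot: [3.141, 0.001, 0.414]
contact_force: [1.0, 0.3, -2.7]
opening: 0.0344
```

```bash
cat > tilt.py <<'E'
from h import *
import sys
from scipy.optimize import least_squares
n=sys.argv[1]
d=cam('wrist',n+'.png'); np.savez(n+'.npz',**d)
o=sensors.observe(); tp=o['tool_pos'];yaw=o['tool_rot'][2]; print(o['time'],np.round(tp,4),np.round(o['contact_force'],2),np.round(o['torque'],3),o['opening'])
hsv=cv2.cvtColor(d['pixels'],cv2.COLOR_BGR2HSV);w=cloud(d)
R=np.array([[np.cos(yaw),np.sin(yaw),0],[-np.sin(yaw),np.cos(yaw),0],[0,0,1]])
l=(w-tp)@R.T
red=((hsv[...,0]<6)|(hsv[...,0]>174))&(hsv[...,1]>150)&(hsv[...,2]>80)&(np.linalg.norm(l,axis=-1)<.1)
q=l[red]
if len(q):
    m=np.median(q,0); print('button rel (dock frame)',len(q),np.round(m,4),'tilt from vertical',np.degrees(np.arctan2(m[0],m[2]+.002)))
E
python3 tilt.py w10
```

```text
18.65 [0.5575 0.3842 0.2479] [-0.01  0.26 -2.41] [-0.061  0.078  0.014] 0.03435914056415239
button rel (dock frame) 2066 [0.0144 0.0006 0.0345] tilt from vertical 21.52967949434869
```

Request:
step_arm(
  series=[
    [0.2,0,0,0,0],
    [0.2,0,0,0,0],
    [0.2,0,0,0,0],
  ],
  squeeze=10,
)

```text
time: 18.95
tool_pos: [0.5575, 0.3843, 0.2484]
tool_rot: [3.141, 0.0, 0.414]
contact_force: [0.6, -0.1, -1.9]
opening: 0.0349
```

```bash
python3 tilt.py w11
```

```text
19.0 [0.5575 0.3843 0.2484] [ 0.21 -0.95 -2.28] [ 0.038 -0.022 -0.024] 0.03487460951801929
button rel (dock frame) 2077 [0.0147 0.0005 0.0347] tilt from vertical 21.81685664361235
```

View pics/w11.png

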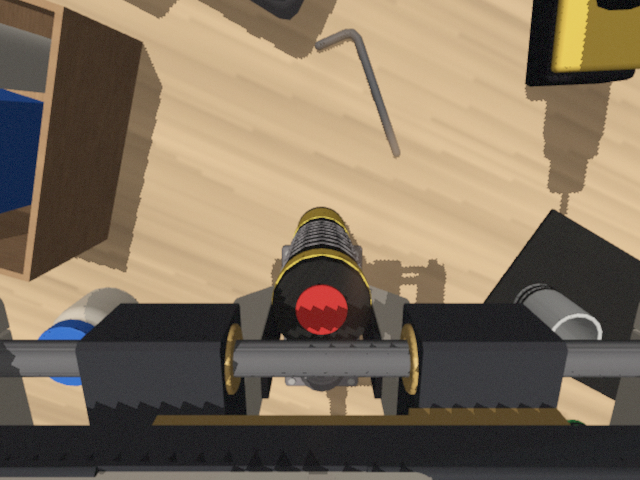

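```bash
cat > cyl.py <<'E'
from h import *
import sys
from scipy.optimize import least_squares
def run(files):
  o=sensors.observe(); tp=o['tool_pos'];yaw=o['tool_rot'][2]
  print(o['time'],np.round(tp,4),np.round(o['tool_rot'],3),np.round(o['contact_force'],1))
  R=np.array([[np.cos(yaw),np.sin(yaw),0],[-np.sin(yaw),np.cos(yaw),0],[0,0,1]])
  for n in files:
    d=np.load(n+'.npz'); l=(cloud(d)-tp)@R.T
    # below the fingertips: torch alone
    q=l[(abs(l[...,1])<.04)&(abs(l[...,0])<.11)&(l[...,2]<-.026)&(l[...,2]>-.14)]
    if len(q)<30: print(n,len(q)); continue
    def res(p):
        a=np.array([p[2],p[3],1]);a/=np.linalg.norm(a); v=q-np.array([p[0],p[1],-.06]); return np.linalg.norm(v-np.outer(v@a,a),axis=1)-.018
    best=min((least_squares(res,[x0,0,t0,0],loss='soft_l1',f_scale=.002) for x0 in(-.03,0,.03) for t0 in(0,.4)),key=lambda s:s.cost)
    p=best.x; print(n,len(q),'axis@z-60mm (tool-yaw frame)',np.round(p[:2],4),'tilt deg fwd,left',np.round(np.degrees(np.arctan(p[2:])),1),'res',np.round(np.median(np.abs(best.fun)),4),'zmin',np.round(np.percentile(q[np.abs(best.fun)<.004][:,2],1),3))
if __name__=='__main__':
  k=sys.argv[1]
  for c in('wrist','side','scene'):
    d=cam(c,f'{c}{k}.png'); np.savez(f'{c}{k}.npz',**d)
  run([f'{c}{k}' for c in('wrist','side','scene')])
E
python3 cyl.py 12
python3 - <<'E'
import cv2,numpy as np
a=cv2.imread('pics/side12.png')[230:400,240:420]; b=cv2.imread('pics/scene12.png')[90:260,300:480]
cv2.imwrite('pics/c12.png',cv2.resize(np.hstack([a,b]),(800,378),interpolation=cv2.INTER_CUBIC))
E
```

```text
19.15 [0.5575 0.3843 0.2485] [ 3.142 -0.     0.414] [ 1.  -0.1 -2.6]
wrist12 1163 axis@z-60mm (tool-yaw frame) [0.0057 0.0002] tilt deg fwd,left [5.3 0.1] res 0.0002 zmin -0.132
side12 269 axis@z-60mm (tool-yaw frame) [0.0049 0.0016] tilt deg fwd,left [5.7 0.1] res 0.0008 zmin -0.134
scene12 311 axis@z-60mm (tool-yaw frame) [ 0.0046 -0.0017] tilt deg fwd,left [ 5.1 -0.1] res 0.0015 zmin -0.131
```

View pics/c12.png

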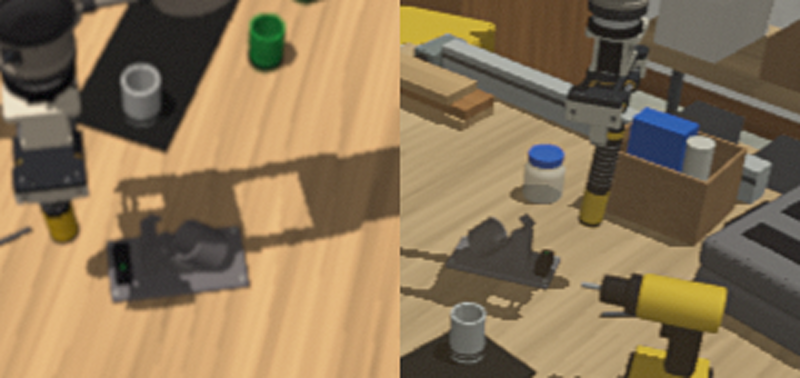

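The torch now hangs about 5° off vertical (tail forward) in all three views. I'll ease the grip a little further to let it settle.

Request:
step_arm(
  series=[
    [0.2,0,0,0,0],
    [0.2,0,0,0,0],
    [0.2,0,0,0,0],
    [0.2,0,0,0,0],
  ],
  squeeze=7,
)

```text
time: 19.55
tool_pos: [0.5576, 0.3843, 0.2484]
tool_rot: [3.141, 0.0, 0.414]
contact_force: [0.0, -0.9, -1.5]
opening: 0.035
```

```bash
python3 cyl.py 13
```

```text
19.7 [0.5576 0.3843 0.2484] [ 3.141 -0.     0.414] [ 0.8 -0.4 -3.1]
wrist13 1167 axis@z-60mm (tool-yaw frame) [0.0057 0.0002] tilt deg fwd,left [5.2 0. ] res 0.0002 zmin -0.132
side13 265 axis@z-60mm (tool-yaw frame) [0.0047 0.0018] tilt deg fwd,left [4.7 0. ] res 0.0009 zmin -0.135
scene13 309 axis@z-60mm (tool-yaw frame) [ 0.0052 -0.0016] tilt deg fwd,left [ 5.8 -0.1] res 0.0014 zmin -0.132
```

Request:
step_arm(
  series=[
    [0.2,-0.5,-0.22,0,0],
    [0.2,-0.3,-0.13,0,0],
    [0.2,-0.15,-0.07,0,0],
    [0.2,-0.05,-0.02,0,0],
    [0.2,0,0,0,0],
  ],
  squeeze=6,
)

```text
time: 20.2
tool_pos: [0.5326, 0.3734, 0.2487]
tool_rot: [3.142, -0.001, 0.414]
contact_force: [-0.7, -1.1, -3.2]
opening: 0.0347
```

```bash
python3 cyl.py 14
```

```text
20.35 [0.5328 0.3734 0.2483] [ 3.142 -0.     0.414] [ 0.2  0.8 -2.5]
wrist14 1303 axis@z-60mm (tool-yaw frame) [0.0076 0.0003] tilt deg fwd,left [3.9 0.1] res 0.0002 zmin -0.132
side14 267 axis@z-60mm (tool-yaw frame) [0.007  0.0016] tilt deg fwd,left [ 4.2 -0.2] res 0.0008 zmin -0.133
scene14 309 axis@z-60mm (tool-yaw frame) [ 0.0073 -0.0014] tilt deg fwd,left [ 4.5 -0.1] res 0.0016 zmin -0.134
```

Request:
step_arm(
  series=[
    [0.2,0.1,0.04,0,0],
    [0.2,0.25,0.11,0,0],
    [0.2,0.45,0.2,0,0],
    [0.2,0.65,0.28,0,0],
    [0.2,0,0,0,0],
    [0.2,-0.65,-0.28,0,0],
    [0.2,-0.4,-0.17,0,0],
    [0.2,-0.25,-0.11,0,0],
    [0.2,-0.1,-0.04,0,0],
    [0.2,0,0,0,0],
    [0.2,0,0,0,0],
  ],
  squeeze=6,
)

```text
time: 21.45
tool_pos: [0.5341, 0.3741, 0.2485]
tool_rot: [3.142, -0.0, 0.414]
contact_force: [0.8, -0.2, -2.6]
opening: 0.0339
```

```bash
python3 cyl.py 15
```

```text
21.6 [0.5341 0.3741 0.2482] [3.141 0.    0.414] [ 0.7 -0.4 -2.6]
wrist15 1538 axis@z-60mm (tool-yaw frame) [0.0122 0.0002] tilt deg fwd,left [1.6 0.1] res 0.0002 zmin -0.132
side15 266 axis@z-60mm (tool-yaw frame) [0.0116 0.0021] tilt deg fwd,left [2.  0.6] res 0.0009 zmin -0.136
scene15 319 axis@z-60mm (tool-yaw frame) [ 0.0114 -0.0014] tilt deg fwd,left [1.7 0.5] res 0.0015 zmin -0.132
```

Tilt is now 1.6°, but the torch sits about 14 mm forward of the pad centre. I'll firm up the grip and check it before carrying.

Request:
step_arm(
  series=[
    [0.2,0,0,0,0],
    [0.2,0,0,0,0],
    [0.2,0,0,0,0],
  ],
  squeeze=12,
)

```text
time: 21.9
tool_pos: [0.5339, 0.374, 0.2483]
tool_rot: [3.141, 0.0, 0.414]
contact_force: [-0.8, 0.1, -1.8]
opening: 0.0336
```

```bash
python3 cyl.py 16
```

```text
22.05 [0.5338 0.374  0.2484] [3.141 0.    0.414] [ 0.3 -0.6 -3. ]
wrist16 1529 axis@z-60mm (tool-yaw frame) [0.0121 0.0002] tilt deg fwd,left [1.6 0.1] res 0.0002 zmin -0.133
side16 267 axis@z-60mm (tool-yaw frame) [0.0113 0.0016] tilt deg fwd,left [ 1.7 -0. ] res 0.0007 zmin -0.136
scene16 318 axis@z-60mm (tool-yaw frame) [ 0.0115 -0.0016] tilt deg fwd,left [1.8 0.1] res 0.0016 zmin -0.132
```

View pics/wrist16.png

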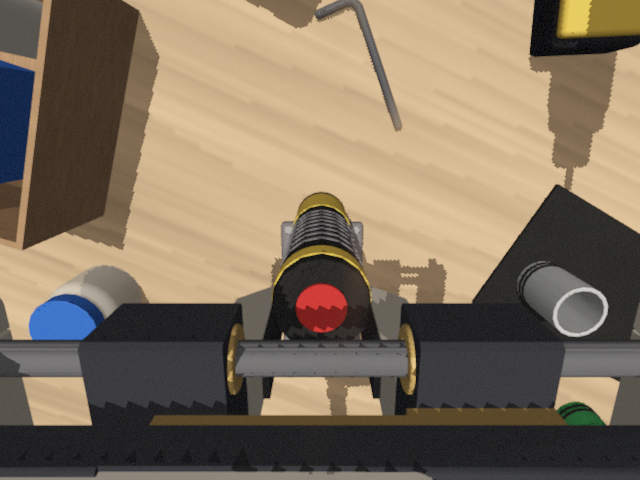

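Request:
step_arm(
  series=[
    [0.2,0,0,0.1,0],
    [0.2,0,0,0.2,0],
    [0.2,0,-0.1,0.3,0],
    [0.2,0,-0.2,0.3,0],
    [0.2,0,-0.3,0.3,0],
    [0.2,0,-0.4,0.3,0],
    [0.2,0,-0.5,0.3,0],
    [0.2,0,-0.5,0.3,0],
    [0.2,0.05,-0.5,0.2,0],
    [0.2,0.05,-0.5,0.1,0],
    [0.2,0.05,-0.5,0,0],
    [0.2,0.05,-0.5,0,0],
  ],
)

```text
time: 23.25
tool_pos: [0.5388, 0.2728, 0.3081]
tool_rot: [3.142, 0.001, 0.414]
contact_force: [0.7, -0.3, -1.9]
opening: 0.0338
```

Request:
step_arm(
  series=[
    [0.2,0.05,-0.5,0,0],
    [0.2,0,-0.5,0,0],
    [0.2,0,-0.5,0,0],
    [0.2,0,-0.5,0,0],
    [0.2,0,-0.5,0,0],
    [0.2,0,-0.5,0,0],
    [0.2,0,-0.5,0,0],
    [0.2,0,-0.5,0,0],
    [0.2,0,-0.5,0,0],
    [0.2,0,-0.5,0,0],
    [0.2,0,-0.4,0,0],
    [0.2,0,-0.3,0,0],
  ],
)

```text
time: 24.45
tool_pos: [0.5401, 0.1305, 0.3084]
tool_rot: [3.141, 0.0, 0.413]
contact_force: [-0.7, 0.8, -2.0]
opening: 0.0334
```

Request:
step_arm(
  series=[
    [0.2,0,-0.3,0,0],
    [0.2,0,-0.15,0,0],
    [0.2,0,-0.07,0,0],
    [0.2,0,0,0,0],
    [0.2,0,0,0,0],
  ],
)

```text
time: 24.95
tool_pos: [0.5401, 0.1188, 0.3084]
tool_rot: [-3.142, -0.0, 0.414]
contact_force: [-0.2, 0.2, -2.4]
opening: 0.0336
```

```bash
python3 cyl.py 17
```

```text
25.1 [0.54   0.1188 0.3084] [3.142 0.    0.414] [ 0.  -0.3 -2.2]
wrist17 1534 axis@z-60mm (tool-yaw frame) [0.0121 0.0002] tilt deg fwd,left [1.6 0.1] res 0.0002 zmin -0.132
side17 346 axis@z-60mm (tool-yaw frame) [0.0115 0.0014] tilt deg fwd,left [ 1.3 -0.7] res 0.0011 zmin -0.133
scene17 381 axis@z-60mm (tool-yaw frame) [ 0.0114 -0.0012] tilt deg fwd,left [1.4 0.1] res 0.0011 zmin -0.132
```

View pics/wrist17.png

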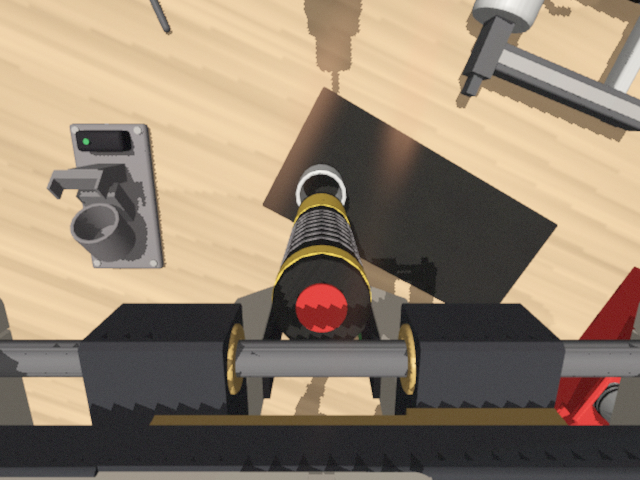

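View pics/scene17.png

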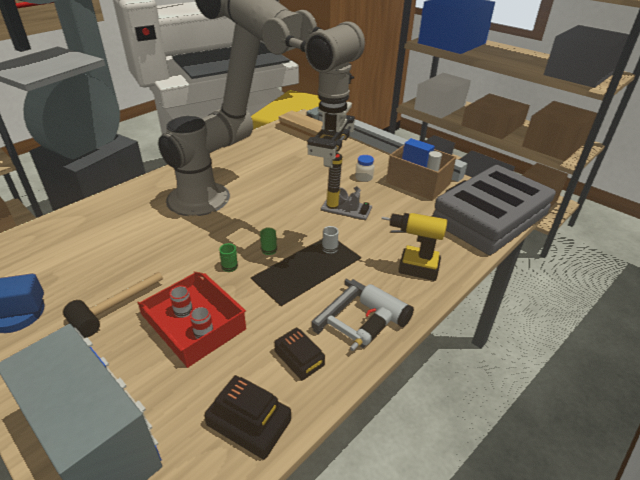

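The torch is over the unmarked sleeve (wrist view: bore at (322,187), button at (322,308)), and both rejects stand in the bin. Next I check alignment within each camera separately.

Run:
```python
from h import *
from scipy.optimize import least_squares
for n,ax,t in(('wrist17',(.0121,.0002),1.6),('side17',(.0115,.0014),1.3),('scene17',(.0114,-.0012),1.4)):
    w=cloud(np.load(n+'.npz')).reshape(-1,3);c=(.548,.122)
    q=w[(np.hypot(w[:,0]-c[0],w[:,1]-c[1])<.034)&(w[:,2]>.074)&(w[:,2]<.084)]
    s=least_squares(lambda p:np.hypot(q[:,0]-p[0],q[:,1]-p[1])-.023,c,loss='soft_l1',f_scale=.002).x
    yaw=.414;x=ax[0]-.073*np.tan(np.radians(t));
    L=np.array([.54+np.cos(yaw)*x-np.sin(yaw)*ax[1],.1188+np.sin(yaw)*x+np.cos(yaw)*ax[1]])
    x2=x-.097*np.tan(np.radians(t)); M=np.array([.54+np.cos(yaw)*x2,.1188+np.sin(yaw)*x2])
    print(n,len(q),'rim',np.round(s,4),'lens-rim mm',np.round((L-s)*1e3,1),'axis at mouth',np.round((M-s)*1e3,1))
```

```text
wrist17 386 rim [0.5479 0.1227] lens-rim mm [1.2 0.3] axis at mouth [-1.2 -1. ]
side17 41 rim [0.5455 0.1259] lens-rim mm [ 2.9 -1.9] axis at mouth [ 1.5 -4. ]
scene17 66 rim [0.5492 0.119 ] lens-rim mm [0.1 2.6] axis at mouth [-2.5  2.7]
```

The lens is within about 1–3 mm of the bore axis in every view, tilted 1.6°, about 96 mm above the mouth, and steady. Handing in.

```bash
python3 -c "
from cell import sensors,hand_in
o=sensors.observe();print(o['time'],o['tool_pos'],o['contact_force'],o['opening'])
print(hand_in())"
```

```text
25.1 [0.54002783 0.11882897 0.30839294] [ 0.04892375 -0.33698673 -2.19496094] 0.033648918184585215
the job is handed in; nothing more can be done
None
```

I put both red-taped sleeves in the scrap bin. I then drew the torch out of the dock along its slope and let it swing lens down under a lighter grip. I handed the job in at 25.1 s, still holding the torch over the unmarked sleeve.

**Last checks:**
- **Rejects:** both stand upright in the bin in the last scene picture.
- **Unmarked sleeve:** it is within about 1 mm of where the wrist camera found it before the work.
- **Torch position:** the lens is about 96 mm above the mouth, and 1–3.5 mm off the bore axis depending on the camera.
- **Torch tilt:** about 1.3–1.6° from vertical, and steady at 12 N grip.

**Disagreements and weak points:**
- The scene and side cameras differ by about 7 mm in the sleeve's absolute position. The wrist camera falls between them, and I relied on it.
- The torch slid about 14 mm forward in the pads while it swung upright, so it is held near the pads' front edge. It did not move again after I firmed the grip, including while being carried.

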